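# Transfer the sample row to the cooling block

## Task

The four samples stand in the black carrier in running order, counted from the carrier's yellow end plate. Move them across to the aluminium cooling block, one to a well, so that they stand there in the same order counted from the block's own yellow end plate. Keep them upright, lower each right into its well instead of dropping it, and let go of them all.

Things in the scene. Friction and masses are not known exactly. Their poses are not given: they have to be found in the camera images.
- vial_blue_mid (a point): centre, half-way up, of the white plastic vial with a blue screw cap, 22 mm in diameter, 60 mm tall (body 45 mm, cap 18 mm in diameter above it), 45 g. Starts upright in its cell of the carrier, bottom 6 mm above the table. z axis along the vial. The racks' tops are 20 mm high, so grip above that, with the fingers across the row (along the carrier's x): about 10 mm above this point suits.
- vial_red_mid (a point): centre, half-way up, of the white plastic vial with a red screw cap, 22 mm in diameter, 60 mm tall (body 45 mm, cap 18 mm in diameter above it), 45 g. Starts upright in its cell of the carrier, bottom 6 mm above the table. z axis along the vial. The racks' tops are 20 mm high, so grip above that, with the fingers across the row (along the carrier's x): about 10 mm above this point suits.
- vial_green_mid (a point): centre, half-way up, of the white plastic vial with a green screw cap, 22 mm in diameter, 60 mm tall (body 45 mm, cap 18 mm in diameter above it), 45 g. Starts upright in its cell of the carrier, bottom 6 mm above the table. z axis along the vial. The racks' tops are 20 mm high, so grip above that, with the fingers across the row (along the carrier's x): about 10 mm above this point suits.
- vial_amber_mid (a point): centre, half-way up, of the amber bottle with a black screw cap, 27 mm in diameter, 65 mm tall (body 50 mm, cap 22 mm in diameter above it), 45 g. Starts upright in its cell of the carrier, bottom 6 mm above the table. z axis along the vial. The racks' tops are 20 mm high, so grip above that, with the fingers across the row (along the carrier's x): about 10 mm above this point suits.
- cell_blue: grey square cell, 46 x 46 mm, one of four clipped side by side (pitch 46 mm) into the black carrier: the one that holds the blue-capped vial at the start. Fixed. One round well, 32 mm wide and 14 mm deep, floor 6 mm and rim 20 mm above the table. Origin under its centre, 3 mm above the table; its y axis runs along the row towards the carrier's yellow end plate (26 mm high), its x axis across the row; z up.
- cell_red: grey square cell, 46 x 46 mm, one of four clipped side by side (pitch 46 mm) into the black carrier: the one that holds the red-capped vial at the start. Fixed. One round well, 32 mm wide and 14 mm deep, floor 6 mm and rim 20 mm above the table. Origin under its centre, 3 mm above the table; its y axis runs along the row towards the carrier's yellow end plate (26 mm high), its x axis across the row; z up.
- cell_green: grey square cell, 46 x 46 mm, one of four clipped side by side (pitch 46 mm) into the black carrier: the one that holds the green-capped vial at the start. Fixed. One round well, 32 mm wide and 14 mm deep, floor 6 mm and rim 20 mm above the table. Origin under its centre, 3 mm above the table; its y axis runs along the row towards the carrier's yellow end plate (26 mm high), its x axis across the row; z up.
- cell_amber: grey square cell, 46 x 46 mm, one of four clipped side by side (pitch 46 mm) into the black carrier: the one that holds the amber bottle at the start. Fixed. One round well, 32 mm wide and 14 mm deep, floor 6 mm and rim 20 mm above the table. Origin under its centre, 3 mm above the table; its y axis runs along the row towards the carrier's yellow end plate (26 mm high), its x axis across the row; z up.
- block: the aluminium cooling block, 62 mm across x, 204 mm along y, 20 mm high, fixed; origin under its centre on the table. Four round wells in a row along y, at y = -75, -25, +25, +75 mm (x = 0), each 38 mm wide with a bevelled rim, 14 mm deep: floor 6 mm above the table. It may be set either way round: which end has the yellow plate varies.
- plate_yellow: yellow end plate of the cooling block, 62 x 12 mm, 26 mm high, fixed at its +y or its -y end (108 mm from the block's origin; a black plate is at the other end). Origin under its centre on the table. Position one is the well next to it: its centre is 33 mm from this origin, the next ones 83, 133 and 183 mm.
There are look-alikes about, which are no part of the job. What is shaped like the part that bears vial_red_mid but purple is not meant.

How it is judged (in metres and radians):
At the end, for the whole second after the job is handed in: Each sample stands upright (0.15 rad), still and released on the floor of its own well (4 mm in height, 10 mm across the row, 12 mm along it), at the same position counted from the block's yellow plate as it had from the carrier's yellow end (x of vial_blue_mid in the frame of block between -0.01 and 0.01 m and z of vial_blue_mid in the frame of block between 0.032 and 0.04 m and angle between each of vial_blue_mid, vial_red_mid, vial_green_mid, vial_amber_mid's own z axis and vertical below 0.15 rad and linear speed of each of vial_blue, vial_red, vial_green, vial_amber below 0.03 m/s and ((y of each of cell_red, cell_green, cell_amber in the frame of cell_blue below -0.02 m and horizontal distance between vial_blue_mid and plate_yellow between 0.021 and 0.045 m) or (y of cell_red in the frame of cell_blue above 0.02 m and y of each of cell_green, cell_amber in the frame of cell_blue below -0.02 m and horizontal distance between vial_blue_mid and plate_yellow between 0.071 and 0.095 m) or (y of each of cell_red, cell_amber in the frame of cell_blue below -0.02 m and y of cell_green in the frame of cell_blue above 0.02 m and horizontal distance between vial_blue_mid and plate_yellow between 0.071 and 0.095 m) or (y of each of cell_red, cell_green in the frame of cell_blue below -0.02 m and y of cell_amber in the frame of cell_blue above 0.02 m and horizontal distance between vial_blue_mid and plate_yellow between 0.071 and 0.095 m) or (y of each of cell_red, cell_green in the frame of cell_blue above 0.02 m and y of cell_amber in the frame of cell_blue below -0.02 m and horizontal distance between vial_blue_mid and plate_yellow between 0.121 and 0.145 m) or (y of each of cell_red, cell_amber in the frame of cell_blue above 0.02 m and y of cell_green in the frame of cell_blue below -0.02 m and horizontal distance between vial_blue_mid and plate_yellow between 0.121 and 0.145 m) or (y of cell_red in the frame of cell_blue below -0.02 m and y of each of cell_green, cell_amber in the frame of cell_blue above 0.02 m and horizontal distance between vial_blue_mid and plate_yellow between 0.121 and 0.145 m) or (y of each of cell_red, cell_green, cell_amber in the frame of cell_blue above 0.02 m and horizontal distance between vial_blue_mid and plate_yellow between 0.171 and 0.195 m)) and x of vial_red_mid in the frame of block between -0.01 and 0.01 m and z of vial_red_mid in the frame of block between 0.032 and 0.04 m and ((y of each of cell_blue, cell_green, cell_amber in the frame of cell_red below -0.02 m and horizontal distance between vial_red_mid and plate_yellow between 0.021 and 0.045 m) or (y of cell_blue in the frame of cell_red above 0.02 m and y of each of cell_green, cell_amber in the frame of cell_red below -0.02 m and horizontal distance between vial_red_mid and plate_yellow between 0.071 and 0.095 m) or (y of each of cell_blue, cell_amber in the frame of cell_red below -0.02 m and y of cell_green in the frame of cell_red above 0.02 m and horizontal distance between vial_red_mid and plate_yellow between 0.071 and 0.095 m) or (y of each of cell_blue, cell_green in the frame of cell_red below -0.02 m and y of cell_amber in the frame of cell_red above 0.02 m and horizontal distance between vial_red_mid and plate_yellow between 0.071 and 0.095 m) or (y of each of cell_blue, cell_green in the frame of cell_red above 0.02 m and y of cell_amber in the frame of cell_red below -0.02 m and horizontal distance between vial_red_mid and plate_yellow between 0.121 and 0.145 m) or (y of each of cell_blue, cell_amber in the frame of cell_red above 0.02 m and y of cell_green in the frame of cell_red below -0.02 m and horizontal distance between vial_red_mid and plate_yellow between 0.121 and 0.145 m) or (y of cell_blue in the frame of cell_red below -0.02 m and y of each of cell_green, cell_amber in the frame of cell_red above 0.02 m and horizontal distance between vial_red_mid and plate_yellow between 0.121 and 0.145 m) or (y of each of cell_blue, cell_green, cell_amber in the frame of cell_red above 0.02 m and horizontal distance between vial_red_mid and plate_yellow between 0.171 and 0.195 m)) and x of vial_green_mid in the frame of block between -0.01 and 0.01 m and z of vial_green_mid in the frame of block between 0.032 and 0.04 m and ((y of each of cell_blue, cell_red, cell_amber in the frame of cell_green below -0.02 m and horizontal distance between vial_green_mid and plate_yellow between 0.021 and 0.045 m) or (y of cell_blue in the frame of cell_green above 0.02 m and y of each of cell_red, cell_amber in the frame of cell_green below -0.02 m and horizontal distance between vial_green_mid and plate_yellow between 0.071 and 0.095 m) or (y of each of cell_blue, cell_amber in the frame of cell_green below -0.02 m and y of cell_red in the frame of cell_green above 0.02 m and horizontal distance between vial_green_mid and plate_yellow between 0.071 and 0.095 m) or (y of each of cell_blue, cell_red in the frame of cell_green below -0.02 m and y of cell_amber in the frame of cell_green above 0.02 m and horizontal distance between vial_green_mid and plate_yellow between 0.071 and 0.095 m) or (y of each of cell_blue, cell_red in the frame of cell_green above 0.02 m and y of cell_amber in the frame of cell_green below -0.02 m and horizontal distance between vial_green_mid and plate_yellow between 0.121 and 0.145 m) or (y of each of cell_blue, cell_amber in the frame of cell_green above 0.02 m and y of cell_red in the frame of cell_green below -0.02 m and horizontal distance between vial_green_mid and plate_yellow between 0.121 and 0.145 m) or (y of cell_blue in the frame of cell_green below -0.02 m and y of each of cell_red, cell_amber in the frame of cell_green above 0.02 m and horizontal distance between vial_green_mid and plate_yellow between 0.121 and 0.145 m) or (y of each of cell_blue, cell_red, cell_amber in the frame of cell_green above 0.02 m and horizontal distance between vial_green_mid and plate_yellow between 0.171 and 0.195 m)) and x of vial_amber_mid in the frame of block between -0.01 and 0.01 m and z of vial_amber_mid in the frame of block between 0.0345 and 0.0425 m and ((y of each of cell_blue, cell_red, cell_green in the frame of cell_amber below -0.02 m and horizontal distance between vial_amber_mid and plate_yellow between 0.021 and 0.045 m) or (y of cell_blue in the frame of cell_amber above 0.02 m and y of each of cell_red, cell_green in the frame of cell_amber below -0.02 m and horizontal distance between vial_amber_mid and plate_yellow between 0.071 and 0.095 m) or (y of each of cell_blue, cell_green in the frame of cell_amber below -0.02 m and y of cell_red in the frame of cell_amber above 0.02 m and horizontal distance between vial_amber_mid and plate_yellow between 0.071 and 0.095 m) or (y of each of cell_blue, cell_red in the frame of cell_amber below -0.02 m and y of cell_green in the frame of cell_amber above 0.02 m and horizontal distance between vial_amber_mid and plate_yellow between 0.071 and 0.095 m) or (y of each of cell_blue, cell_red in the frame of cell_amber above 0.02 m and y of cell_green in the frame of cell_amber below -0.02 m and horizontal distance between vial_amber_mid and plate_yellow between 0.121 and 0.145 m) or (y of each of cell_blue, cell_green in the frame of cell_amber above 0.02 m and y of cell_red in the frame of cell_amber below -0.02 m and horizontal distance between vial_amber_mid and plate_yellow between 0.121 and 0.145 m) or (y of cell_blue in the frame of cell_amber below -0.02 m and y of each of cell_red, cell_green in the frame of cell_amber above 0.02 m and horizontal distance between vial_amber_mid and plate_yellow between 0.121 and 0.145 m) or (y of each of cell_blue, cell_red, cell_green in the frame of cell_amber above 0.02 m and horizontal distance between vial_amber_mid and plate_yellow between 0.171 and 0.195 m))); the robot touches nothing.
It fails at once if a sample is tipped over (more than 45 degrees) (angle between any of vial_blue_mid, vial_red_mid, vial_green_mid, vial_amber_mid's own z axis and vertical above 0.8 rad).
It fails at once if a sample is dropped (falls freely by more than about 3 cm) ((linear speed of vial_blue above 0.75 m/s and contact force between the fingers and vial_blue below 0.05 N) or (linear speed of vial_red above 0.75 m/s and contact force between the fingers and vial_red below 0.05 N) or (linear speed of vial_green above 0.75 m/s and contact force between the fingers and vial_green below 0.05 N) or (linear speed of vial_amber above 0.75 m/s and contact force between the fingers and vial_amber below 0.05 N)).
It also fails if it takes over 106 s, if anything falls off the work surface, if the arm or the gripper's body presses on something with over 40 N, if the wrist force passes 120 N, or if a joint passes its speed limit or range.

## Robot

A 6-joint arm with a two-finger parallel gripper is mounted at the origin on the work surface; the furniture and walls round the work are solid. World frame = base frame: x ahead of the robot, y to its left, z up, the work surface at z = 0. Lengths are in m, angles in degrees, forces in N, time in s.
With the tool pointing down it reaches from about 0.325 to 0.85 m from the base axis. Payload 15.5 kg.
Tool frame: the origin (TCP) lies midway between the tips of the shut fingers; the grasp point (between the pads) lies 19 mm behind it (arm.grip_depth is the distance from the TCP to the grasp point, in m); z points along the fingers, y is the line along which they close (so a half turn about z gives the same grasp; the last joint's range is limited). The gripper opens to 91 mm and grips with 3 to 60 N. Pads are 32 mm wide; open, the fingers measure 118 mm over their backs; the gripper's body (76 mm by 178 mm) begins 60 mm behind the grasp point.
Start: joints at [-77.607, 28.281, 77.091, -0, 74.628, -5.472], TCP at [0.192, -0.595, 0.214] pointing down, gripper open.
Joint ranges: [-166.48, 166.48], [-47.26, 123.95], [12.59, 153.08], [-70.14, 250.14], [6.76, 159.57], [-176.63, 176.63]. Speed limits (degrees/s): [108.29, 108.29, 147.25, 172.46, 172.46, 172.46].

## Interface

Orientations are given as a 3x3 rotation matrix whose columns are the frame's x, y, z axes.
In Python, from bench import arm gives the robot as it stands. Calls block until the motion is done:
- arm.reach(position, orientation): joint-space move of the TCP to a pose.
- arm.servo_line(position, rot=None, max_speed=0.15, contact_N=None): straight line of the TCP; rot=None keeps the orientation; max_speed is the mean speed in m/s. With contact_N (N) it stops when the force on the tool has changed by that much, and returns True; else False.
- arm.movej(angles): joint-space move.
- arm.command_gripper(opening, strength=None): finger opening in m; strength is the grip in N (None keeps the last); returns when the fingers have stopped.
- arm.pause(seconds).
- arm.ik(position, orientation): joint angles nearest the present ones, or None.
- arm.sense(): the state.
- arm.camera(name): name is "scene" or "top" or "wrist"; returns (picture, depth): 420x560x3 uint8, red, green, blue; 420x560 float32, m along the optical axis (not along the pixel's ray), 0 where there is no reading.
- arm.camera_info(name): a dict with "camera_matrix" (3x3 intrinsics, pixels), "extrinsics" (4x4, takes a point from camera to world coordinates). Camera axes: x right, y up, looking along -z (the intrinsics and any distortion apply to the point x, -y, -z); pixel columns grow to the right and rows downward; lengths in m; the calibration is good to about 2 mm. A picture is of the moment at which its call begins: read the wrist's pose just before it. camera_info takes no time and is no camera call; for the wrist camera it gives the pose at the moment of the call.
A pose or a line that the arm cannot do raises arm.Unreachable and nothing moves.
- arm.close_job(): hands the job in; it is judged then, once.
The state is a dict: "t": time; "joints": joint angles; "joint_vel": joint speeds; "tau": joint torques, N m; "eef_pos": TCP position; "tcp_rot": TCP orientation; "ft_force": force on the tool from outside, world axes, zero at the start; "wrist_torque": the same for the moment, N m; "width": finger opening in m; "grasp_force": force on a finger pad.
Only numpy, scipy, OpenCV 4.12 (cv2) and the standard library are available. Lean on these libraries where they do the work, as an engineer would, in place of code of your own. Each camera call takes 0.05 s, during which the arm holds its last target. There are 200 camera calls.

## Working session

There is one attempt and no reset: what is moved stays moved. The work goes in short steps, each a Python script; the robot and the scene stay as the last script left them, time stands still between calls to the robot, and variables do not carry over. Pictures are saved under pics/ and viewed, at most 14 in all, crops included, and the job is handed in when it is done.

```bash
mkdir -p pics; ls; python3 - <<'E'
from bench import arm
import cv2,numpy as np
for n in ("top","scene"):
    p,d=arm.camera(n); cv2.imwrite(f"pics/{n}0.png",p[:,:,::-1]); np.savez(f"{n}0.npz",p=p,d=d,**arm.camera_info(n))
    i=arm.camera_info(n); print(n,i)
E
```

```text
pics
top {'camera_matrix': array([[506.74756115,   0.        , 275.44786954],
       [  0.        , 506.74756115, 209.90594318],
       [  0.        ,   0.        ,   1.        ]]), 'extrinsics': array([[ 0.00551979,  0.99203122, -0.1258713 ,  0.35966329],
       [-0.99990207,  0.00709424,  0.01206356, -0.01278231],
       [ 0.01286039,  0.12579239,  0.99197323,  1.14158281],
       [ 0.        ,  0.        ,  0.        ,  1.        ]])}
scene {'camera_matrix': array([[433.6873038 ,   0.        , 285.66514537],
       [  0.        , 433.6873038 , 210.59282661],
       [  0.        ,   0.        ,   1.        ]]), 'extrinsics': array([[ 0.60024201,  0.51918315, -0.60840643, -0.11994221],
       [-0.79980273,  0.39439256, -0.45251531, -0.46031174],
       [ 0.00501265,  0.75822382,  0.65197509,  0.70629333],
       [ 0.        ,  0.        ,  0.        ,  1.        ]])}
```

View pics/top0.png

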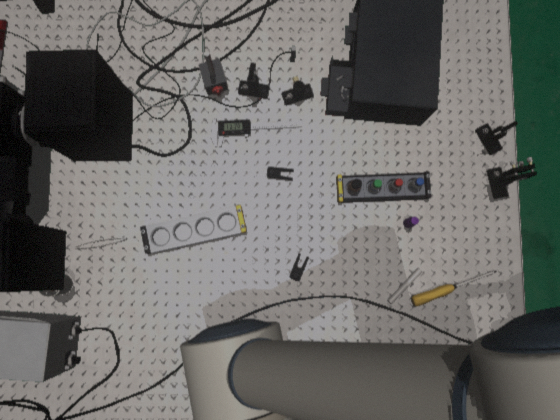

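View pics/scene0.png

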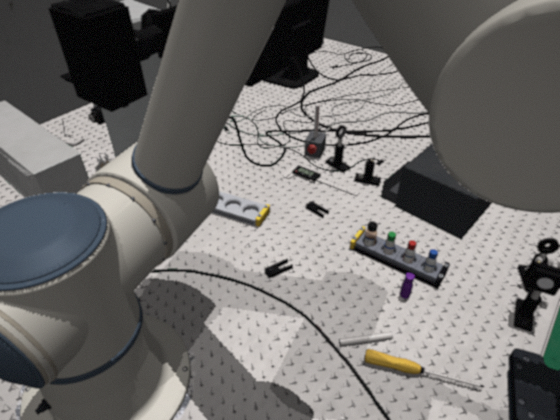

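The top view shows the carrier at about (384,187), with its yellow plate on the left at (340,187). From that end the order is amber (354), green (376), red (397), blue (418). The block runs from a black plate at (144,239) to a yellow plate at (241,220), with wells at about (226,222), (204,227), (182,231) and (160,237). So amber goes to 226 and blue to 160. The purple-capped vial outside the carrier is the decoy.

```bash
cat > h.py <<'E'
import numpy as np,cv2
from bench import arm
def ray(i,uv,z):
    "pixel -> world at height z"
    K,T=i["camera_matrix"],i["extrinsics"]
    uv=np.atleast_2d(uv).astype(float)
    c=np.c_[(uv-K[:2,2])/K[0,0],np.ones(len(uv))]*[1,-1,-1]
    w=c@T[:3,:3].T; o=T[:3,3]
    return o+w*((z-o[2])/w[:,2])[:,None]
def cloud(i,d):
    K,T=i["camera_matrix"],i["extrinsics"]
    v,u=np.indices(d.shape)
    c=np.stack([(u-K[0,2])/K[0,0]*d,-(v-K[1,2])/K[1,1]*d,-d],-1)
    return c@T[:3,:3].T+T[:3,3]
def down(yaw):
    "tool down, finger-closing axis y at yaw (rad)"
    y=np.array([np.cos(yaw),np.sin(yaw),0]); z=np.array([0,0,-1.])
    return np.c_[np.cross(y,z),y,z]
E
python3 - <<'E'
from h import *
i=np.load("top0.npz"); p,d=i["p"],i["d"]; W=cloud(i,d)
np.set_printoptions(precision=4,suppress=True)
for n,u,z in [("amber",(354,186),.071),("green",(376,184),.066),("red",(397,184),.066),("blue",(418,184),.066),("plC",(340,187),.026),("plB",(241,220),.026),("w1",(226,222),.006),("w2",(204,227),.006),("w3",(182,231),.006),("w4",(160,237),.006),("blk",(144,239),.026)]:
    print(n,ray(i,u,z)[0],"depth",W[u[1],u[0]])
for n,(a,b,c,e) in dict(block=(130,255,195,262),carrier=(325,440,165,210)).items():
    m=np.zeros(d.shape,bool); m[c:e,a:b]=True; m&=(d>0)&(W[...,2]>.012)&(W[...,2]<.035)
    q=W[m][:,:2].astype(np.float32); print(n,m.sum(),cv2.minAreaRect(q))
    
import cv2
for n,(a,b,c,e) in dict(block=(130,255,195,262),carrier=(325,440,165,210)).items():
    cv2.imwrite(f"pics/{n}.png",cv2.resize(p[c:e,a:b,::-1],None,fx=6,fy=6,interpolation=2))
E
```

```text
amber [ 0.5484 -0.1942  0.071 ] depth [ 0.5483 -0.1941  0.0717]
green [ 0.5541 -0.2427  0.066 ] depth [ 0.5538 -0.2424  0.0673]
red [ 0.5544 -0.2882  0.066 ] depth [ 0.5546 -0.2884  0.065 ]
blue [ 0.5548 -0.3337  0.066 ] depth [ 0.5551 -0.3342  0.0643]
plC [ 0.5539 -0.1704  0.026 ] depth [ 0.5538 -0.1704  0.0262]
plB [0.4782 0.0497 0.026 ] depth [0.4782 0.0497 0.0257]
w1 [0.4755 0.0845 0.006 ] depth [0.4755 0.0845 0.0063]
w2 [0.4639 0.1336 0.006 ] depth [0.4639 0.1336 0.0063]
w3 [0.4546 0.1827 0.006 ] depth [0.4546 0.1827 0.006 ]
w4 [0.4408 0.2314 0.006 ] depth [0.4406 0.2306 0.0094]
blk [0.4348 0.262  0.026 ] depth [0.4348 0.2622 0.0251]
block 2025 ((0.45940643548965454, 0.15590833127498627), (0.06268048286437988, 0.22802846133708954), 12.973817825317383)
carrier 1652 ((0.558571457862854, -0.2698131203651428), (0.06173155456781387, 0.20925602316856384), 2.865851402282715)
```

Heights and sizes match the specification: block 62.7x228 mm, wells 50 mm apart, carrier 62x209 mm. Next I check clearances, then take a wrist look above the carrier and the block.

```bash
python3 - <<'E'
from h import *
np.set_printoptions(precision=4,suppress=True)
i=np.load("top0.npz"); W=cloud(i,i["d"])
def mx(x0,x1,y0,y1):
    m=(W[...,0]>x0)&(W[...,0]<x1)&(W[...,1]>y0)&(W[...,1]<y1)&(W[...,2]>.08); return m.sum(), W[m].min(0) if m.any() else None
print(mx(.45,.72,-.45,-.1),mx(.36,.56,-.02,.36))
T=arm.camera_info("wrist")["extrinsics"]; s=arm.sense()
print("cam in tool",s["tcp_rot"].T@(T[:3,3]-s["eef_pos"]),"\n",s["tcp_rot"].T@T[:3,:3], arm.camera_info("wrist")["camera_matrix"][0])
def look(n,xy,yaw,z):
    for k in (0,np.pi):
        print(n,k,arm.ik([*xy,z],down(yaw+k)))
for n,xy,yaw in (("carrier",(.556,-.265),np.radians(2)),("block",(.4594,.1559),np.radians(13))):
    look(n,xy,yaw,.25)
E
```

```text
(np.int64(860), array([ 0.7038, -0.3621,  0.08  ])) (np.int64(5384), array([0.3605, 0.2314, 0.2552]))
cam in tool [ 0.0726  0.0007 -0.17  ] 
 [[-0.001   0.966   0.2585]
 [ 1.      0.0009  0.0004]
 [ 0.0002  0.2585 -0.966 ]] [319.1858   0.     278.9176]
carrier 0 [-31.0363  25.7669  75.6079  -0.      78.6252 -33.0363]
carrier 3.141592653589793 [-31.0363  25.7669  75.6079  -0.      78.6252 146.9637]
block 0 [11.6881 14.7891 93.2199 -0.     71.991  -1.3119]
block 3.141592653589793 None
```

```bash
python3 - <<'E'
from h import *
np.set_printoptions(precision=4,suppress=True)
i=np.load("top0.npz"); W=cloud(i,i["d"]).reshape(-1,3)
for r in ((.35,.9,.1,.6),):
    m=(W[:,0]>.3)&(W[:,0]<.9)&(W[:,1]>.15)&(W[:,1]<.42)&(W[:,2]>.06)
    H,_,_=np.histogram2d(W[m,0],W[m,1],bins=[np.arange(.3,.75,.03),np.arange(.15,.43,.03)]); print(H.astype(int))
for n,xy,yaw in (("carrier",(.556,-.255),np.radians(2)),("block",(.4594,.1559),np.radians(13))):
    arm.reach([*xy,.22],down(yaw)); arm.pause(.3)
    inf=arm.camera_info("wrist"); p,d=arm.camera("wrist")
    cv2.imwrite(f"pics/w_{n}.png",p[:,:,::-1]); np.savez(f"w_{n}.npz",p=p,d=d,**inf)
print(arm.sense()["t"])
E
```

```text
[[   0    0    0    0    0    0    0    0    0]
 [   0    0    0    0    0    0 1145    0    0]
 [   0    0    0    0    0    0 1302    0    0]
 [   0    0    0    0    0    0 1323    0    0]
 [   0    0    0    0    0    0  619  181   14]
 [   0    0    0    0    0    0    0  419  115]
 [   0    0    0    0    0    0    0  397  134]
 [   0    0    0    0    0    0    0  335  186]
 [   0    0  456  793  805  820  110   87  575]
 [   0    0  811  453  454  415   31  283  291]
 [   0    0  869  497  452  429   21  135  268]
 [   0    0  756  457  430  434   32    0  315]
 [   0    0  460  229  196  184   21    0   39]
 [   0    0    0    0    0    0    0    0    0]
 [   0    0    0    0    0    0    0    0    0]]
4.1667
```

View pics/w_carrier.png

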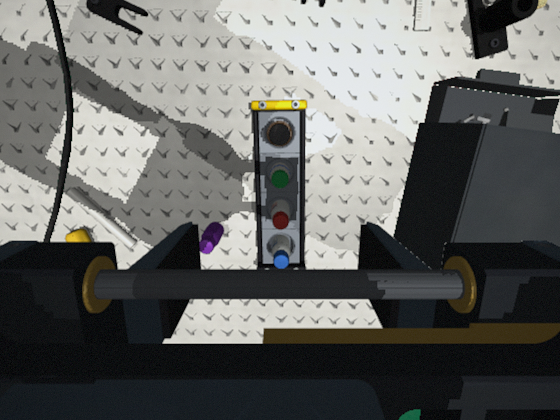

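View pics/w_block.png

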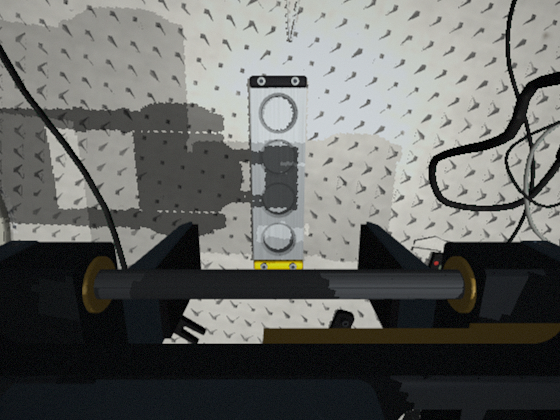

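Wrist view of the carrier: yellow plate at (278,104), then amber (279,131), green (280,178), red (280,219), blue (281,259), which confirms the order. Wrist view of the block: black plate at (277,81), wells at (277,112), (278,157), (278,197), (278,237), yellow plate at (278,266).

```bash
python3 - <<'E'
from h import *
np.set_printoptions(precision=4,suppress=True)
t=np.load("top0.npz"); Wt=cloud(t,t["d"]).reshape(-1,3)
def box(x0,x1,y0,y1):
    m=(Wt[:,0]>x0)&(Wt[:,0]<x1)&(Wt[:,1]>y0)&(Wt[:,1]<y1)&(Wt[:,2]>.06); print("obst",np.percentile(Wt[m],[1,50,99],axis=0))
box(.5,.72,.2,.32); box(.32,.50,.3,.36); box(.45,.72,-.45,-.1)
c=np.load("w_carrier.npz"); W=cloud(c,c["d"]); 
for n,u,z in (("amber",(279,131),.071),("green",(280,178),.066),("red",(280,219),.066),("blue",(281,259),.066)):
    r=ray(c,u,z)[0]
    for nm,C in (("w",W.reshape(-1,3)),("t",Wt)):
        m=(np.hypot(*(C[:,:2]-r[:2]).T)<.018)&(C[:,2]>z-.006)&(C[:,2]<z+.006)
        q=C[m]; print(n,nm,m.sum(),(q.min(0)+q.max(0))/2,np.median(q,0),cv2.minEnclosingCircle(q[:,:2].astype(np.float32)) if len(q) else 0)
b=np.load("w_block.npz"); Wb=cloud(b,b["d"])
for nm,M,(a,e,f,g) in (("block",Wb,(240,320,60,272)),("carrier",W,(245,312,95,250))):
    q=M[f:g,a:e].reshape(-1,3); m=(q[:,2]>.013)&(q[:,2]<.03); print(nm,m.sum(),cv2.minAreaRect(q[m][:,:2].astype(np.float32)))
for u,z in (((277,112),.006),((278,157),.006),((278,197),.006),((278,237),.006),((278,266),.026)): print(ray(b,u,z)[0], Wb[u[1],u[0]])
E
```

```text
obst [[0.5569 0.2321 0.1508]
 [0.6034 0.2579 0.4483]
 [0.6762 0.3186 0.4577]]
obst [[0.3348 0.3382 0.261 ]
 [0.3843 0.3409 0.3839]
 [0.433  0.3494 0.4555]]
obst [[ 0.479  -0.3602  0.0606]
 [ 0.7115 -0.2859  0.0931]
 [ 0.7198 -0.19    0.1278]]
amber w 379 [ 0.5534 -0.1966  0.0696] [ 0.5536 -0.1964  0.0701] ((0.5534242391586304, -0.19642795622348785), 0.010877471417188644)
amber t 80 [ 0.5563 -0.1995  0.071 ] [ 0.5551 -0.1998  0.0712] ((0.5557667016983032, -0.19987444579601288), 0.010717233642935753)
green w 234 [ 0.5554 -0.2425  0.0636] [ 0.5555 -0.2423  0.065 ] ((0.5554348230361938, -0.2426961362361908), 0.009323525242507458)
green t 56 [ 0.5567 -0.2455  0.0656] [ 0.5567 -0.2454  0.0657] ((0.5569055080413818, -0.24511514604091644), 0.008911107666790485)
red w 209 [ 0.558  -0.2879  0.0637] [ 0.5578 -0.2876  0.0648] ((0.5577825307846069, -0.2881968021392822), 0.0089486725628376)
red t 53 [ 0.5599 -0.2921  0.0665] [ 0.5594 -0.291   0.0652] ((0.5601082444190979, -0.2918891906738281), 0.008793761022388935)
blue w 194 [ 0.5601 -0.334   0.0635] [ 0.5598 -0.3332  0.0648] ((0.559884786605835, -0.33439669013023376), 0.008901460096240044)
blue t 55 [ 0.5619 -0.3378  0.0658] [ 0.5614 -0.3369  0.066 ] ((0.5616628527641296, -0.3379867970943451), 0.008994653820991516)
block 7161 ((0.45658382773399353, 0.16042760014533997), (0.06210468336939812, 0.2263791412115097), 12.900100708007812)
carrier 4037 ((0.5549008846282959, -0.25179439783096313), (0.061777468770742416, 0.18058882653713226), 2.121514320373535)
[0.4392 0.2336 0.006 ] [0.4392 0.2336 0.0057]
[0.4519 0.1834 0.006 ] [0.4519 0.1834 0.0059]
[0.4628 0.1354 0.006 ] [0.4629 0.135  0.0043]
[0.4745 0.0841 0.006 ] [0.4745 0.0842 0.0064]
[0.4815 0.0541 0.026 ] [0.4816 0.0533 0.0244]
```

Both cameras agree to 3–4 mm, so I average them. I move the amber bottle first. For well 4 I turn the tool half round so the camera stays clear of the tall box.

```bash
cat >> h.py <<'E'
CAPS=dict(amber=(.5546,-.1982),green=(.5562,-.2439),red=(.5589,-.2900),blue=(.5608,-.3362))
WELL=dict(amber=.075,green=.025,red=-.025,blue=-.075)   # along block, towards yellow plate
BC,BA=np.array([.4580,.1581]),np.radians(12.95); CA=np.radians(2.6)
def transfer(n):
    z=.0295 if n=="amber" else .027; up=.15
    c=CAPS[n]; w=BC+WELL[n]*np.array([np.sin(BA),-np.cos(BA)])
    R1,R2=down(CA),down(BA+(np.pi if n=="blue" else 0))
    arm.command_gripper(.06,20)
    arm.reach([*c,up],R1); arm.servo_line([*c,z],max_speed=.12)
    arm.command_gripper(0,20); s=arm.sense(); print(n,"grip",s["width"],s["grasp_force"])
    if s["width"]<.015: raise SystemExit("no grip")
    arm.servo_line([*c,up],max_speed=.12)
    arm.reach([*w,up],R2); arm.pause(.2); s=arm.sense(); print("held",s["width"],s["eef_pos"])
    arm.servo_line([*w,z+.02],max_speed=.12)
    hit=arm.servo_line([*w,z-.001],max_speed=.03,contact_N=5); s=arm.sense()
    print("down",hit,s["eef_pos"],s["ft_force"])
    if s["eef_pos"][2]>z+.003: raise SystemExit("not seated")
    arm.command_gripper(.05); arm.servo_line([*w,up],max_speed=.12); print("t",arm.sense()["t"])
E
python3 - <<'E'
from h import *
np.set_printoptions(precision=4,suppress=True)
transfer("amber")
p,d=arm.camera("top"); cv2.imwrite("pics/t1.png",p[150:280,100:450,::-1].repeat(2,0).repeat(2,1))
W=cloud(arm.camera_info("top"),d)[195:262,130:255].reshape(-1,3); q=W[(W[:,2]>.066)&(W[:,2]<.08)]; print(len(q),np.median(q,0) if len(q) else 0)
E
```

```text
amber grip 0.026631127518842085 19.98946577310562
held 0.026783383309840748 [0.4753 0.0842 0.1499]
down True [0.4743 0.085  0.0291] [ 0.3482 -0.363   4.246 ]
t 13.8167
0 0
```

View pics/t1.png

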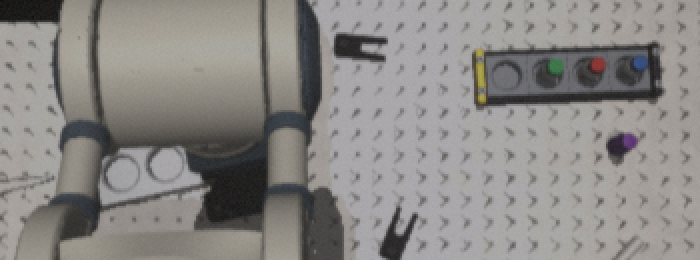

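The picture shows the amber bottle's carrier cell empty at (507,73); the arm hides its well. It seated at the expected height (29.1 mm against 29.5 mm). I continue with the other three.

```bash
python3 - <<'E'
from h import *
np.set_printoptions(precision=4,suppress=True)
for n in ("green","red","blue"): transfer(n)
arm.reach([.50,-.10,.25],down(CA))
i=arm.camera_info("top"); p,d=arm.camera("top"); cv2.imwrite("pics/t2.png",p[150:290,110:450,::-1].repeat(2,0).repeat(2,1))
W=cloud(i,d).reshape(-1,3)
ax=np.array([[np.cos(BA),np.sin(BA)],[np.sin(BA),-np.cos(BA)]])
C=np.array([.4594,.1559])  # block centre as seen by the top camera
for n,l in WELL.items():
    w=C+l*ax[1]; m=(np.hypot(*(W[:,:2]-w).T)<.02)&(W[:,2]>.06)&(W[:,2]<.08); q=W[m]
    print(n,m.sum(),(ax@((q[:,:2].min(0)+q[:,:2].max(0))/2-w))*1e3 if m.any() else 0,np.median(q[:,2]) if m.any() else 0)
E
```

```text
green grip 0.02156203474572834 20.000421702861786
held 0.021340613141033977 [0.4641 0.1331 0.1499]
down True [0.4634 0.1337 0.0268] [-0.2889 -0.217   3.9222]
t 23.65
red grip 0.021465820834002388 19.978773593902588
held 0.021598694031759038 [0.4528 0.182  0.15  ]
down True [0.452  0.1824 0.0266] [-1.3966  0.3554  6.0192]
t 34.075
blue grip 0.02122811485837221 19.998442232608795
held 0.021358218277801114 [0.4415 0.2309 0.1499]
down True [0.441  0.2311 0.0268] [0.2363 0.3336 3.5211]
t 45.125
amber 82 [-0.4701  0.4293] 0.0707019393220284
green 58 [-0.3511  0.8178] 0.06539300017170568
red 55 [-1.065  0.257] 0.06502014806196499
blue 53 [0.2932 5.2148] 0.06560975403851232
```

View pics/t2.png

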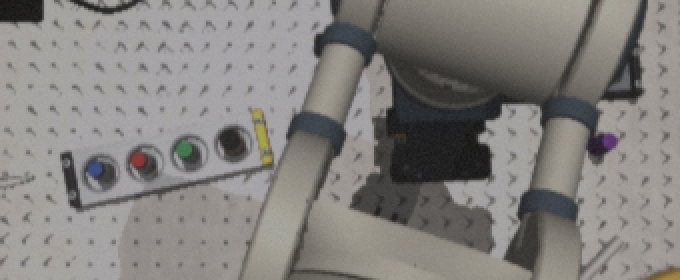

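The picture shows, counted from the yellow plate at (262,137): amber (233,140), green (188,150), red (143,160), blue (97,171). All stand at the right height and within 5.5 mm of their well centres, inside tolerance, and the gripper is clear of everything.

```bash
python3 -c "
from bench import arm
print(arm.close_job())"
```

```text
the job is handed in; nothing more can be done
None
```

All four samples are upright and released in the cooling block in the same order (amber, green, red, blue from its yellow plate), and the job is handed in; the interface returned no verdict.

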